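# Zero the exposure counter and latch the light-cure box

### The arm

A 6-joint arm with a two-finger parallel gripper is mounted at the origin on a cart in front of the work surface, level with it; the furniture and walls round the work are solid. World frame = base frame: x ahead of the robot, y to its left, z up, the work surface at z = 0. Lengths are in m, angles in rad, forces in N, time in s.
With the tool pointing down it reaches from about 0.275 to 0.875 m from the base axis. Payload 12.5 kg.
Tool frame: the origin (TCP) lies at the very end of the fingers, on their centre line; the grasp point (between the pads) lies 19 mm behind it; z points along the fingers, y is the line along which they close (so a half turn about z gives the same grasp; the last joint's range is limited). The gripper opens to 85 mm and grips with 20 to 120 N. Pads are 22 mm wide; open, the fingers measure 114 mm over their backs; the gripper's body (76 mm by 85 mm) begins 54 mm behind the grasp point. The pads swing forward as they close: fully open they stand 13 mm farther back than shut.
Start: joints at [-1.324, 0.351, 1.652, -0, 1.139, -0.085], TCP at [0.179, -0.52, 0.231] pointing down, gripper open.
Joint ranges: [-2.75, 2.75], [-0.79, 2.1], [0.01, 2.65], [-1.57, 4.71], [0.07, 3.14], [-2.87, 2.87]. Speed limits (rad/s): [2.22, 2.22, 2.79, 3.14, 3.14, 3.14].

### API

Orientations are given as a 3x3 rotation matrix whose columns are the frame's x, y, z axes.
In Python, from bench import manip gives the robot as it stands. Calls block until the motion is done:
- manip.move_ptp(position, orientation): joint-space move of the TCP to a pose.
- manip.move_l(position, attitude=None, max_speed=0.15): straight line of the TCP; attitude=None keeps the orientation; max_speed is the mean speed in m/s.
- manip.move_j(angles): joint-space move.
- manip.set_gripper(opening, effort=None): opening from 0.0 (shut) to 1.0 (fully open); effort is the grip in N (None keeps the last); returns when the fingers have stopped.
- manip.dwell(seconds).
- manip.inverse_kinematics(position, orientation): joint angles nearest the present ones, or None.
- manip.grab_frame(name): name is "scene" or "top" or "wrist"; returns (picture, depth): 420x560x3 uint8, red, green, blue; 420x560 float32, m along the optical axis (not along the pixel's ray), 0 where there is no reading.
- manip.get_calibration(name): a dict with "camera_matrix" (3x3 intrinsics, pixels), "R" (3x3) and "t" (3): a world point X has camera coordinates R X + t. Camera axes: x right, y down, z forward; pixel columns grow to the right and rows downward; lengths in m; the calibration is good to about 2 mm. A picture is of the moment at which its call begins: read the wrist's pose just before it. get_calibration takes no time and is no camera call; for the wrist camera it gives the pose at the moment of the call.
A pose or a line that the arm cannot do raises manip.Unreachable and nothing moves.
- manip.sign_off(): hands the job in; it is judged then, once.
Trained networks look in the newest picture that a camera, given by its name, has taken for a name from the list of things; names that differ only in an ending like _2 or _b are one class to them, and where a whole thing is asked for, a point or a joint stands for the part that bears it (a point fixed in the world has none). Each returns a list of dicts, best first, with "confidence" (0 to 1); they miss things now and then, are a little off and sometimes report something else, mostly with a low value. They report only what shows in the picture. A call takes as long as a camera call.
- manip.look_for(camera, name): "at" ([x, y, z] in m, in world coordinates, good to about 4 mm: the middle of the surface that is visible of it).
Readings, each from a call of its own:
- manip.current_time(): time.
- manip.current_qpos(): joint angles.
- manip.current_joint_vel(): joint speeds.
- manip.current_joint_torque(): joint torques, N m.
- manip.current_ee_pos(): TCP position.
- manip.current_tcp_rot(): TCP orientation.
- manip.current_force(): force on the tool from outside, world axes, zero at the start.
- manip.current_ft_torque(): the same for the moment, N m.
- manip.current_grip_width(): opening from 0.0 (shut) to 1.0 (fully open).
- manip.current_grip_force(): force on a finger pad.
Only numpy, scipy, OpenCV 4.12 (cv2) and the standard library are available. Lean on these libraries where they do the work, as an engineer would, in place of code of your own. Each camera call takes 0.05 s, during which the arm holds its last target. There are 200 camera calls.

### The job

The little light-cure box is loaded for the next run. First turn the knob of the exposure counter on its roof back anticlockwise until it rests on its zero stop; then push the box's door shut, without slamming it or pressing on it with more than about 30 N, until it snaps home on its roller catch and stays fully shut by itself. The lamp starts as soon as the door is latched, so the counter must be at zero before that. Leave the other things on the bench where they are.

Things in the scene. Friction and masses are not known exactly. Their poses are not given: they have to be found in the camera images.
- cure_box: white sheet-metal light-cure box, fixed, 100 mm deep (its x), 150 mm wide (its y), roof 160 mm above the bench. Origin: centre of its underside; z up. Its open front looks along its -x. The door's upright hinge line is 61 mm in front (-x) and 79 mm to the left (+y) of the origin. On the roof is the exposure counter, a dark dial 72 mm across, 11 mm high, axis 10 mm behind the origin.
- cure_door (a joint): door angle, rad: 0 = fully shut and seated, grows as it swings out to the box's -x, up to 1.5. From about 0.1 rad a sprung roller catch resists, from 0.045 rad a foam seal too; at door_edge it takes up to about 12 N, most at about 0.02 rad, where the catch snaps over and the door goes to 0, against a hard stop, and stays. Let go before the snap it springs back ajar, 0.05 to 0.3 rad.
- door_edge (a point): point on the door's outer face, 135 mm from the hinge line (free edge: 152.5 mm), 115 mm above the bench, outside the catch: flat, a good place to push. Axes are the door's (at 0 the box's): x into the door, y along it to the hinge line, which lies 5 mm behind the face. Door 10 to 156 mm above the bench. Below, 30 to 86 mm above the bench, a black bow handle stands 22 mm out.
- door_panel: the white door with its amber window and black handle, 148 mm wide, 146 mm high, 10 mm thick; origin in mid-thickness below door_edge at bench height, 135 mm from the hinge line; axes as at door_edge.
- counter_knob (a joint): angle of the counter's knob, rad: 0 = on its zero stop (hard), grows clockwise seen from above, up to 5.0; so it is turned back anticlockwise. Light friction (0.04 N m); it stays where it is left.
- knob_grip (a point): centre of the knob's black bar grip, on the knob's vertical axis, 187 mm above the bench. Bar 40 mm long (its x), 13 mm wide (its y), top at 197 mm, on a round skirt 43 mm across whose top is 176 mm above the bench. Axes turn with the knob, at zero they equal the box's; -x points along the white line to the pointer, which at zero touches a small steel pin on the dial.
- glue_mid (a point): dark adhesive bottle with a cap, standing, 40 mm across and 85 mm high; this point is half-way up. A bystander.
- cartridge_mid (a point): dispensing cartridge lying on the bench, 32 x 106 x 26 mm; this point is at its centre. A bystander.
- holder_mid (a point): small aluminium fibre holder block, 25 x 40 x 21 mm, on the bench; this point is at its centre. A bystander.

How it is judged:
On the way, in this order (a step that is already met when the one before it is completed fails the run):
1. the counter's knob is back on its zero stop while the door is still open (value of joint counter_knob below 0.06 rad and value of joint cure_door above 0.03 rad), for 0.2 s.
2. the door is shut and seated on its catch (value of joint cure_door below 0.01 rad), for 0.3 s.
At the end, for the whole second after the job is handed in: the door is seated on its catch and stays shut by itself (joint under 0.01 rad, about 1.5 mm at its free edge), and the counter's knob rests on its zero stop (within 0.06 rad) (value of joint cure_door below 0.01 rad and value of joint counter_knob below 0.06 rad); the robot touches nothing.
It fails at once if the door is slammed (faster than 2.5 rad/s while more than 0.15 rad open) (value of joint cure_door above 0.15 rad and velocity of joint cure_door below -2.5 rad/s).
It fails at once if the door is forced: pressed with more than 35 N (contact force between any of the arm, the fingers and door_panel above 35 N).
It fails at once if a bystander on the bench is moved by more than 20 mm (distance of any of glue_mid, cartridge_mid, holder_mid from where it was at the start of the episode above 0.02 m).
It also fails if it takes over 72 s, if anything falls off the work surface, if the arm or the gripper's body presses on something with over 40 N, if the wrist force passes 120 N, or if a joint passes its speed limit or range.

## Working session

There is one attempt and no reset: what is moved stays moved. The work goes in short steps, each a Python script; the robot and the scene stay as the last script left them, time stands still between calls to the robot, and variables do not carry over. Pictures are saved under pics/ and viewed, at most 10 in all, crops included, and the job is handed in when it is done.

```bash
mkdir -p pics; python3 - <<'E'
from bench import manip
import cv2,numpy as np
ims=[]
for c in("scene","top"):
    p,d=manip.grab_frame(c); np.save(f"/tmp/{c}_d.npy",d); cv2.imwrite(f"pics/{c}1.png",p[:,:,::-1])
    k=manip.get_calibration(c); print(c,k["camera_matrix"].round(1).tolist(),(-k["R"].T@k["t"]).round(3),k["R"].round(3).tolist())
    for n in("cure_box","door_edge","door_panel","knob_grip","counter_knob","glue_mid","cartridge_mid","holder_mid"):
        print(n,[(np.round(r["at"],3).tolist(),round(r["confidence"],2)) for r in manip.look_for(c,n)[:2]])
E
```

```text
scene [[509.3, 0.0, 281.5], [0.0, 509.3, 200.1], [0.0, 0.0, 1.0]] [ 0.58  -0.652  0.961] [[0.981, 0.192, -0.01], [0.147, -0.785, -0.602], [-0.124, 0.589, -0.799]]
cure_box [([0.465, 0.037, 0.14], 0.76)]
door_edge [([0.444, -0.039, 0.095], 0.93)]
door_panel [([0.445, -0.041, 0.1], 0.78)]
knob_grip [([0.473, 0.07, 0.181], 0.59)]
counter_knob [([0.467, 0.072, 0.18], 0.72)]
glue_mid [([0.476, -0.213, 0.062], 0.56)]
cartridge_mid [([0.388, -0.283, 0.017], 0.81)]
holder_mid [([0.388, -0.179, 0.018], 0.67)]
top [[392.5, 0.0, 281.4], [0.0, 392.5, 207.3], [0.0, 0.0, 1.0]] [ 0.278 -0.029  0.962] [[-0.222, -0.975, -0.003], [-0.955, 0.218, -0.203], [0.198, -0.042, -0.979]]
cure_box [([0.45, 0.051, 0.159], 0.9), ([0.464, -0.2, 0.065], 0.6)]
door_edge [([0.44, -0.036, 0.129], 0.57)]
door_panel [([0.438, -0.033, 0.128], 0.62)]
knob_grip [([0.459, 0.079, 0.18], 0.8)]
counter_knob [([0.463, 0.083, 0.172], 0.82)]
glue_mid [([0.469, -0.199, 0.063], 0.76)]
cartridge_mid [([0.388, -0.276, 0.02], 0.83)]
holder_mid [([0.392, -0.18, 0.018], 0.51)]
```

View pics/scene1.png

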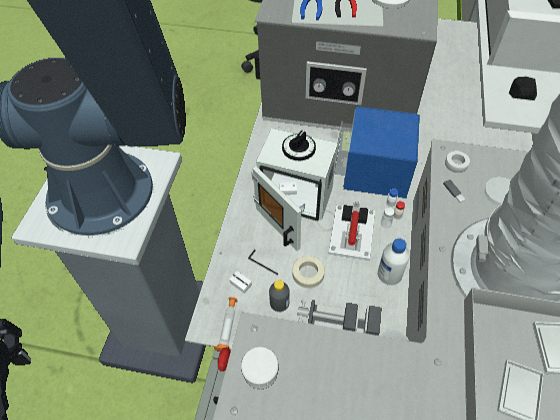

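View pics/top1.png

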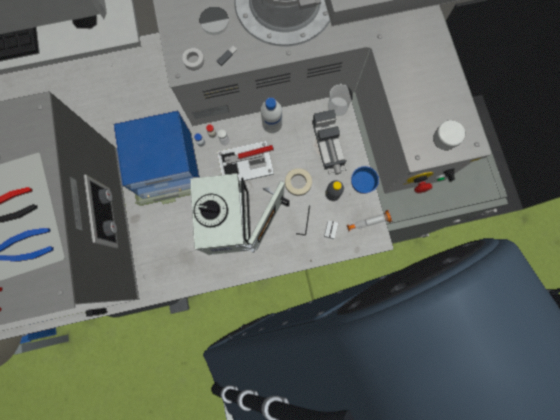

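The box's front faces roughly world -y, with the door ajar at pixel (265,218) in the top view. The knob is at (211,209) on the roof. The glue bottle, cartridge and holder stand to the right, clear of the door. Next I'll fit the roof rectangle and the door line from depth.

```bash
cat > h.py <<'E'
from bench import manip
import cv2,numpy as np
def cloud(c,d,k=None):
    k=k or manip.get_calibration(c);K=k["camera_matrix"];v,u=np.mgrid[:420,:560]
    P=np.stack([(u-K[0,2])/K[0,0]*d,(v-K[1,2])/K[1,1]*d,d],-1)
    P=(P-k["t"])@k["R"]; P[d<=0]=np.nan
    return P
def down(a):  # tool down, tool x axis at world angle a
    c,s=np.cos(a),np.sin(a); return np.array([[c,s,0],[s,-c,0],[0,0,-1.]])
E
python3 - <<'E'
from h import *
for c in("top","scene"):
    P=cloud(c,np.load(f"/tmp/{c}_d.npy"))
    near=np.hypot(P[...,0]-.455,P[...,1]-.07)<.13
    roof=near&(abs(P[...,2]-.16)<.006)&(P[...,1]>-.02)
    Q=P[roof][:,:2].astype(np.float32); print(c,len(Q),np.median(P[roof][:,2]))
    lab=cv2.connectedComponents(roof.astype(np.uint8))[1]; i=np.argmax(np.bincount(lab[roof])); Q=P[lab==i][:,:2].astype(np.float32)
    r=cv2.minAreaRect(Q*1000); print("roof",r,cv2.boxPoints(r).round(0).tolist())
    k=near&(P[...,2]>.185); print("knob top",k.sum(),P[k].mean(0) if k.any() else 0, cv2.minAreaRect((P[k][:,:2]*1000).astype(np.float32)))
    D=(P[...,0]>.33)&(P[...,0]<.56)&(P[...,1]<.02)&(P[...,1]>-.16)&(P[...,2]>.13)&(P[...,2]<.165)
    q=(P[D][:,:2]*1000).astype(np.float32); print("door",len(q),cv2.fitLine(q,cv2.DIST_HUBER,0,.01,.01).ravel(),q.min(0),q.max(0))
manip_j=manip.current_qpos()
k=manip.get_calibration("wrist"); R=manip.current_tcp_rot();p=manip.current_ee_pos()
print("cam in tool",R.T@(-k["R"].T@k["t"]-p),(k["R"]@R).round(2).tolist(),k["camera_matrix"][0])
t=cv2.imread("pics/top1.png")[150:290,150:310]; cv2.imwrite("pics/crop.png",cv2.resize(t,None,fx=4,fy=4,interpolation=cv2.INTER_CUBIC))
E
```

```text
top 2557 0.15903961245366266
roof ((464.356201171875, 71.34229278564453), (100.69783782958984, 150.73133850097656), 83.41873931884766) [[384.0, 30.0], [533.0, 13.0], [545.0, 113.0], [395.0, 130.0]]
knob top 143 [0.46418045 0.080175   0.19508204] ((465.4771423339844, 80.80293273925781), (40.192989349365234, 13.18918228149414), 68.59989166259766)
door 641 [  0.7816612  -0.6237033 435.32462   -25.577942 ] [376.03928  -81.218346] [532.7901    19.987444]
scene 2021 0.15971014100210745
roof ((463.5028076171875, 70.36945343017578), (106.19068908691406, 151.48187255859375), 83.01004028320312) [[382.0, 27.0], [532.0, 8.0], [545.0, 114.0], [395.0, 132.0]]
knob top 124 [0.4654174  0.07575568 0.19491585] ((465.53594970703125, 78.42015838623047), (40.62963104248047, 13.716896057128906), 66.9324951171875)
door 1001 [  0.78555506  -0.61879176 437.4397     -31.016197  ] [375.80618 -83.25547] [533.07983  19.98156]
cam in tool [ 8.48110217e-02 -4.59264135e-06 -1.42685436e-01] [[-0.0, 1.0, -0.0], [-0.95, -0.0, -0.33], [-0.33, 0.0, 0.95]] [311.91858532   0.         272.8297732 ]
```

View pics/crop.png

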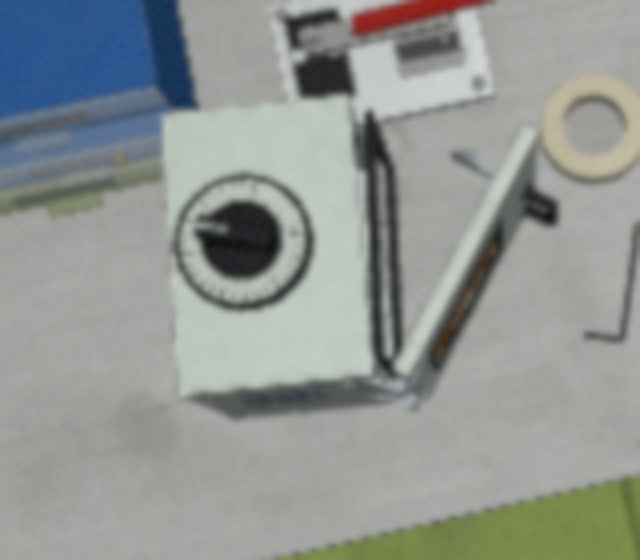

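The pointer (crop pixel 205,228) points to world ≈ 68°. Box yaw is about 83.4°, so zero is at 263.4° and the knob stands near 3.4 rad. The knob's fitted centre matches what the box geometry predicts. The plan is to hover over it with the wrist camera and choose a wrist branch that allows the whole turn.

```bash
python3 - <<'E'
from h import *
k=np.array([.4655,.0805])
for a in (68.6,248.6):
    for z in (.30,.18):
        q=manip.inverse_kinematics([*k,z],down(np.radians(a))); print(a,z,None if q is None else np.round(q,2))
q0=np.array(manip.current_qpos()); R=manip.current_tcp_rot(); print("tool x ang",np.degrees(np.arctan2(R[1,0],R[0,0])))
best=None
for a in (68.6,248.6):
    q=manip.inverse_kinematics([*k,.30],down(np.radians(a)))
    if q is not None and (best is None or q[5]>best[1][5]): best=(a,q)
manip.set_gripper(.45,30)
manip.move_ptp([.3,-.2,.35],down(0)) if manip.inverse_kinematics([.3,-.2,.35],down(0)) is not None else None
# view with tool x such that the camera is towards the robot (-x world)
for a in (180,150,210,90,0):
    if manip.inverse_kinematics([*k,.31],down(np.radians(a))) is not None:
        manip.move_ptp([*k,.31],down(np.radians(a))); break
c=manip.get_calibration("wrist"); p,d=manip.grab_frame("wrist"); cv2.imwrite("pics/w1.png",p[:,:,::-1])
P=cloud("wrist",d,c); m=(np.hypot(P[...,0]-k[0],P[...,1]-k[1])<.05)&(P[...,2]>.188)&(P[...,2]<.205)
print(a,m.sum(),P[m].mean(0),cv2.minAreaRect((P[m][:,:2]*1000).astype(np.float32)),manip.current_qpos(),manip.current_time())
E
```

```text
68.6 0.3 [ 0.07  0.14  1.75 -0.    1.25  0.45]
68.6 0.18 [ 0.07  0.28  1.9  -0.    0.97  0.45]
248.6 0.3 [ 0.07  0.14  1.75 -0.    1.25 -2.7 ]
248.6 0.18 [ 0.07  0.28  1.9  -0.    0.97 -2.7 ]
tool x ang 19.011472591040704
180 727 [0.4647784  0.08095529 0.19620305] ((466.14337158203125, 80.93276977539062), (39.870635986328125, 13.431266784667969), 69.47853088378906) [ 7.18500373e-02  1.30309374e-01  1.73721182e+00 -8.09747006e-05
  1.27400964e+00 -1.49762834e+00] 4.8583
```

View pics/w1.png

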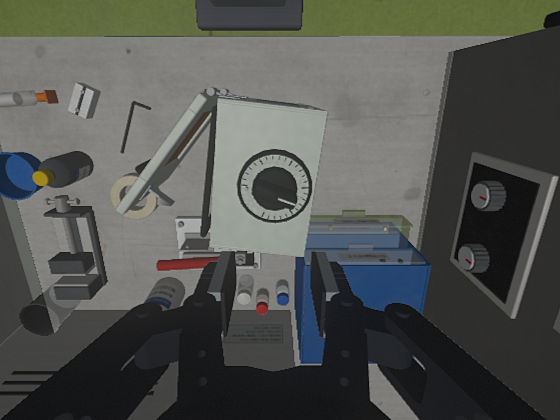

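The view shows the knob at (273,187) with its white line toward (297,206), which agrees with 69°. The door is ajar at (165,150). A single turn would exceed the last joint's range, so I'll turn 150°, regrasp at a half-turn, and finish onto the stop.

```bash
python3 - <<'E'
from h import *
k=np.array([.4658,.0808]); a0=69.2
manip.move_ptp([*k,.25],down(np.radians(a0)))
manip.move_l([*k,.181],max_speed=.08)
def st(s): print(s,np.round(manip.current_force(),1),np.round(manip.current_ft_torque(),2),round(manip.current_grip_width(),3),round(manip.current_qpos()[5],3),round(manip.current_time(),1))
st("at"); manip.set_gripper(0,30); st("grip")
q=np.array(manip.current_qpos())
for i in range(3):
    q[5]-=np.radians(50); manip.move_j(q); st(i)
manip.set_gripper(.45); st("rel")
manip.move_l([*k,.25],max_speed=.1)
q=np.array(manip.current_qpos()); q[5]+=np.pi; manip.move_j(q)
R=manip.current_tcp_rot(); print(np.degrees(np.arctan2(R[1,0],R[0,0])))
c=manip.get_calibration("wrist"); p,d=manip.grab_frame("wrist")
P=cloud("wrist",d,c); m=(np.hypot(P[...,0]-k[0],P[...,1]-k[1])<.05)&(P[...,2]>.188)&(P[...,2]<.205)
print(m.sum(),cv2.minAreaRect((P[m][:,:2]*1000).astype(np.float32)) if m.any() else 0)
E
```

```text
at [ 0.2 -0.2 -0.3] [-0.01 -0.04 -0.05] 0.453 0.436 7.6
grip [-3.8  0.9  6. ] [ 0.13  0.6  -0.04] 0.14 0.436 7.9
0 [ 2.5  1.4 -3.3] [ 0.23 -0.55  0.05] 0.141 -0.434 8.7
1 [ 5.   2.8 -4.6] [ 0.62 -0.83  0.05] 0.147 -1.308 9.6
2 [ 3.4  6.5 -5.4] [ 1.04 -0.59  0.06] 0.141 -2.181 10.4
rel [0.5 0.8 0.8] [-0.01  0.    0.01] 0.449 -2.182 10.8
39.23301480010125
1052 ((466.5704040527344, 82.10457611083984), (38.864681243896484, 12.693531036376953), 38.8203125)
```

```bash
python3 - <<'E'
from h import *
k=np.array([.466,.081])
manip.move_l([*k,.181],max_speed=.08)
manip.set_gripper(0,30)
q=np.array(manip.current_qpos()); tot=0
for s in [36]+[2]*10:
    q[5]-=np.radians(s); tot+=s; manip.move_j(q); t=manip.current_ft_torque()[2]
    print(tot,round(t,2),np.round(manip.current_qpos()[5]-q[5],3))
    if abs(t)>.45: break
manip.set_gripper(.45); manip.move_l([*k,.28],max_speed=.15)
c=manip.get_calibration("wrist"); p,d=manip.grab_frame("wrist"); cv2.imwrite("pics/w2.png",p[:,:,::-1])
P=cloud("wrist",d,c); m=(np.hypot(P[...,0]-k[0],P[...,1]-k[1])<.05)&(P[...,2]>.188)&(P[...,2]<.205)
print(cv2.minAreaRect((P[m][:,:2]*1000).astype(np.float32)) if m.any() else 0,manip.current_time())
E
```

```text
36 0.0 0.003
38 0.03 0.002
40 0.05 0.002
42 0.04 0.001
44 0.12 0.001
46 -0.8 0.003
((465.892822265625, 81.79720306396484), (39.62545394897461, 12.969764709472656), 83.17646789550781) 18.8167
```

View pics/w2.png

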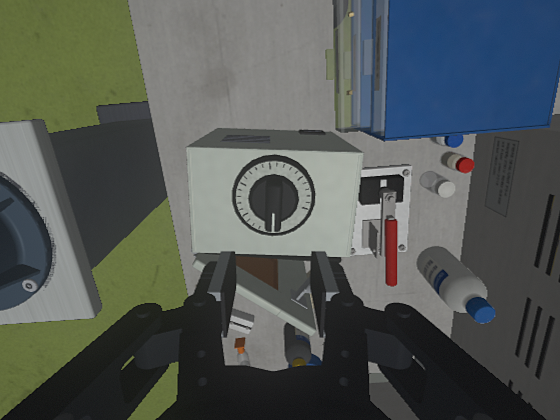

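The knob hit its hard stop (-0.8 N m) at 44-46° with the bar at 83.2°. The white line in w2 points to (275,225), toward the front, so the counter is on zero. Next is the door: shut fingers pointing down, pushing at door_edge along the arc with the force checked at each step.

```bash
cat > door.py <<'E'
from h import *
ex=np.array([.115,.9934]); ey=np.array([-.9934,.115]); O=np.array([.4645,.0714]); H=O-.061*ex+.079*ey
def pose(th,gap,z=.107):
    f=np.radians(-6.6)-th; d=np.array([np.cos(f),np.sin(f)]); n=np.array([np.sin(f),-np.cos(f)])
    return np.array([*(H+.135*d+(.005+.011+gap)*n),z]),down(f+np.pi/2),n
def push():
    _,R,_=pose(0,0); return -manip.current_force()[:2]
E
python3 - <<'E'
from door import *
manip.set_gripper(0,30)
p,R,n=pose(.555,.03,.27); manip.move_ptp(p,R); p,R,n=pose(.555,.03); manip.move_l(p,max_speed=.12)
print(np.round(manip.current_force(),1),p)
for th in np.arange(.555,.129,-.05):
    p,R,n=pose(th,0); manip.move_l(p,R,max_speed=.04); F=manip.current_force()[:2]
    print(round(th,3),np.round(F@n,1),round(manip.current_time(),1))
    if abs(F@n)>15: break
p,d=manip.grab_frame("top"); cv2.imwrite("pics/t2.png",cv2.resize(p[140:300,140:320,::-1],None,fx=3,fy=3))
E
```

```text
[-0.4 -0.7  0.3] [ 0.45623398 -0.10001611  0.107     ]
0.555 -0.5 22.4
0.505 -0.2 22.8
0.455 0.6 23.1
0.405 -0.3 23.4
0.355 0.7 23.7
0.305 0.4 24.0
0.255 0.0 24.3
0.205 -0.6 24.6
0.155 0.2 25.0
```

View pics/t2.png

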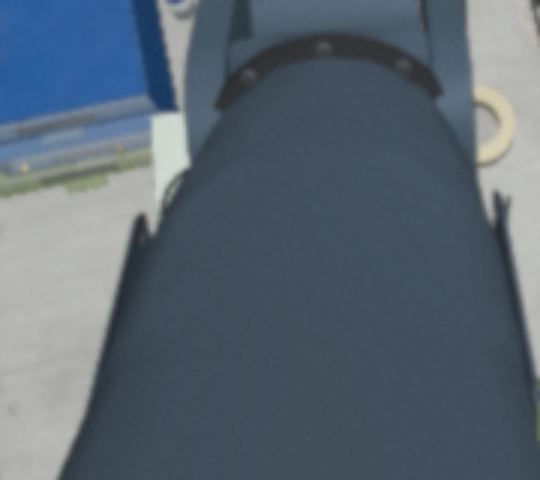

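The arm hides the door in this view, so I'll continue in small steps on force feedback.

```bash
python3 - <<'E'
from door import *
pk=0
for th in np.r_[np.arange(.145,.10,-.01),np.arange(.10,-.05,-.005)]:
    p,R,n=pose(th,0); manip.move_l(p,R,max_speed=.015); F=np.mean([manip.current_force()[:2]@n for _ in range(3)])
    pk=max(pk,F); print(round(th,3),round(F,1),end="; ")
    if F>20 or (pk>7 and F<.5*pk): break
print(manip.current_time())
E
```

```text
0.145 0.3; 0.135 1.9; 0.125 4.4; 0.115 3.9; 0.105 4.9; 0.1 6.2; 0.095 6.2; 0.09 6.6; 0.085 6.0; 0.08 7.0; 0.075 8.0; 0.07 7.2; 0.065 8.1; 0.06 8.6; 0.055 9.9; 0.05 10.4; 0.045 12.2; 0.04 12.0; 0.035 10.7; 0.03 4.4; 30.0167
```

Force peaked at about 12 N and then dropped, so the catch snapped over. I'll press gently onto the stop, back off, and check.

```bash
python3 - <<'E'
from door import *
for th in np.arange(.027,-.03,-.003):
    p,R,n=pose(th,0); manip.move_l(p,R,max_speed=.01); F=np.mean([manip.current_force()[:2]@n for _ in range(3)])
    print(round(th,3),round(F,1),end="; ")
    if F>14: break
manip.dwell(.3)
p,R,n=pose(th,.05); manip.move_l(p,max_speed=.08); p[2]=.3; manip.move_l(p,max_speed=.15)
manip.move_ptp([.25,-.35,.35],down(np.radians(19)))
print(np.round(manip.current_force(),1),manip.current_time())
p,d=manip.grab_frame("top"); P=cloud("top",d)
D=(P[...,0]>.37)&(P[...,0]<.54)&(P[...,1]<.1)&(P[...,1]>-.16)&(P[...,2]>.10)&(P[...,2]<.163)
Q=P[D][:,:2]-O; L=np.c_[Q@ex,Q@ey]*1000
for y in range(60,-76,-15):
    s=L[abs(L[:,1]-y)<7]; print(y,s[:,0].min().round(1) if len(s) else None,end=" ")
k=(np.hypot(P[...,0]-.466,P[...,1]-.081)<.05)&(P[...,2]>.188); print(cv2.minAreaRect((P[k][:,:2]*1000).astype(np.float32)))
s,_=manip.grab_frame("scene")
cv2.imwrite("pics/end.png",np.hstack([cv2.resize(x[:,:,::-1],None,fx=3,fy=3)[:480] for x in(p[150:290,170:300],s[110:250,220:350])]))
E
```

```text
0.027 0.4; 0.024 0.5; 0.021 0.7; 0.018 3.6; 0.015 7.5; 0.012 9.9; 0.009 13.1; 0.006 16.7; [ 0.2  0.1 -0.2] 35.9667
60 -68.2 45 -67.4 30 -66.7 15 -67.4 0 -67.2 -15 -67.9 -30 -67.4 -45 -66.6 -60 -66.5 -75 -66.4 ((465.46185302734375, 80.86399841308594), (40.26980972290039, 13.336843490600586), 83.06409454345703)
```

View pics/end.png

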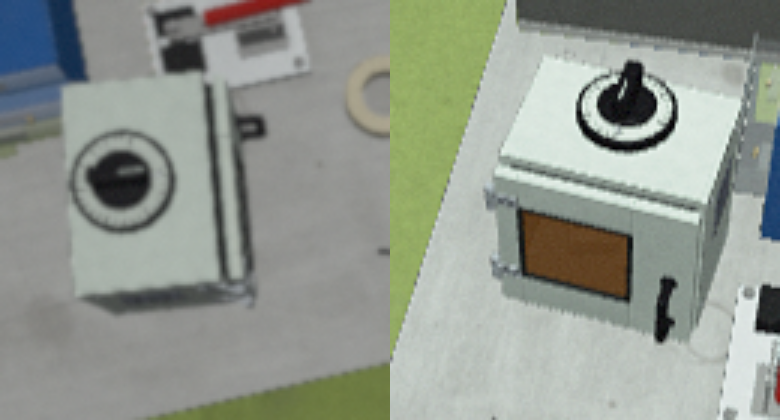

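The door is flush: its face lies at about -67 mm across the full width, where -66 mm is expected. The knob's white line still points to the front, and the robot is clear of everything.

```bash
python3 -c "
from bench import manip
print(manip.sign_off())"
```

```text
the job is handed in; nothing more can be done
None
```

The counter is back on its zero stop, and the door was then pushed shut (17 N at most in my readings) until it snapped onto its catch, where it stayed shut after I let go; the job is handed in, but no verdict came back.

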